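Peel the top palette off the stuck stack and hold it under the tap

TASK

The white paint palettes are nested in a stack and stick together: peel off the top one by lifting one corner first, with the far corner still sitting in the stack, then lift it clear, leaving the others standing on the bench. Carry it to the sink and hold it level, wells up, close below the mouth of the tap so that the water will run into it, touching neither the tap nor the sink. Finish while still holding it there, and leave the cup, jars and brush pot alone.

Things in the scene. Friction and masses are not known exactly. Their poses are not given: they have to be found in the camera images.
- palette_mid (a point): Centre (half-way up) of the top palette: white plastic tray, 150 mm along its x, 220 mm along its y, 28 mm high, 0.17 kg; z up out of the tray. An upright rim wall 9 mm thick, 18 mm high runs all round (top 14 mm above this point, foot 4 mm below it). Corners cut at 45 degrees, 30 mm back. Open floor (mixing area) 10 mm below this point on the -x half; six wells, dividers level with this point, on the +x half.
- palette: The same top palette, origin at the centre of its underside, same axes. Below the rim wall its narrower lower part (13 mm in from the outside, 10 mm high) sits 10 mm deep inside the rim of the next palette, where four sprung lugs, 60 mm either side of the middle of the long sides, hold it: each lets go with about 2 N once that spot has risen 3 to 7 mm. Pulled up level, all four hold at once.
- corner_a (a point): Middle of the rim wall's top edge at the (-x, +y) corner of the top palette, 18 mm in from both sides, palette's axes. Here the wall is a straight piece 42 mm long outside, 9 mm thick, flat faces 18 mm high, square to the tray's (-1, +1) diagonal: a grip on it closes along that diagonal. Room for a finger inside (a ledge 18 mm below the top, then the floor 24 mm below) and outside.
- corner_b (a point): The same at the (-x, -y) corner: the wall is square to the tray's (-1, -1) diagonal. Same room for the fingers.
- corner_c (a point): The same point at the (+x, -y) corner, diagonally opposite corner_a; a paint well lies inside it.
- corner_d (a point): The same point at the (+x, +y) corner, diagonally opposite corner_b; a paint well lies inside it.
- stack: The rest of the stack, loose on the bench: five like palettes nested and stuck as one, 0.95 kg, 100 mm high; origin at the centre of its underside, axes as the palette's. Its top rim is 100 mm above the bench, the top palette's 118 mm; the top palette's rim wall stands flush on it, so fingers reaching over 18 mm down the outside would take both. Should stay where it is.
- sink: Fixed bench sink of bare steel, 400 mm (its x) by 300 mm (its y), 85 mm high; origin at the centre of its underside. The open bowl is at its front (-x), a 100 mm deep deck carrying the tap and a sponge at its back (+x).
- tap_mouth (a point): Mouth of the steel swan-neck tap: lower end of its downward spout, 45 mm in +x from the sink's origin, 270 mm above the bench; axes as the sink's. The pipe, 18 mm thick (23 mm at the mouth), goes straight up 25 mm from here, then arches back (+x of the sink) to a pillar 110 mm behind; top of the arch 350 mm above the bench. Nothing of the tap is in front (-x) of the mouth piece.
- cup_mid (a point): Half-way up a white cup with blue lines and leaves, 80 mm across, 82 mm high: leave alone.
- jar_a: Jar of colour with blue cap, 60 mm across, 75 mm high, origin at its underside: leave alone.
- jar_b: Jar of colour with white cap, same size: leave alone.
- brush_pot: Blue pot 80 mm across and 95 mm high with brushes standing in it up to about 240 mm: leave alone.
Not all that is in view belongs to the job. Leave any blue or yellow look-alike of the palette alone.

How it is judged (in metres and radians):
On the way, in this order (a step that is already met when the one before it is completed fails the run):
1. one corner of the top palette is lifted more than 12 mm while the diagonally opposite corner still sits in the stack (raised less than 6 mm) (((z of corner_a in the frame of stack above 0.13 m and z of corner_c in the frame of stack below 0.124 m) or (z of corner_c in the frame of stack above 0.13 m and z of corner_a in the frame of stack below 0.124 m) or (z of corner_b in the frame of stack above 0.13 m and z of corner_d in the frame of stack below 0.124 m) or (z of corner_d in the frame of stack above 0.13 m and z of corner_b in the frame of stack below 0.124 m))), for 0.05 s.
2. the top palette is lifted clear of the stack (z of palette in the frame of stack above 0.126 m and contact force between palette and stack below 0.05 N and contact force between the fingers and palette above 0.5 N), for 0.1 s.
At the end, for the whole second after the job is handed in: The fingers hold the palette still, wells up, within 0.35 rad of level, tap mouth over its inside (62 mm in x, 97 mm in y of its centre) and 5 to 120 mm above its rim, touching neither sink, tap nor stack; the rest stands flat within 40 mm of its place; cup, jars and pot moved under 40 mm (contact force between the fingers and palette above 0.5 N and angle between palette's own z axis and vertical below 0.35 rad and x of tap_mouth in the frame of palette between -0.062 and 0.062 m and y of tap_mouth in the frame of palette between -0.097 and 0.097 m and z of tap_mouth in the frame of palette between 0.033 and 0.148 m and contact force between each of palette, the fingers, the arm and sink below 0.05 N and contact force between palette and stack below 0.05 N and linear speed of palette below 0.03 m/s and angular speed of palette below 0.2 rad/s and height (world z) of stack below 0.004 m and angle between stack's own z axis and vertical below 0.03 rad and distance of each of stack, cup_mid, jar_a, jar_b, brush_pot from where it was at the start of the episode below 0.04 m); the arm keeps its last pose, push and grip.
It fails at once if the rest of the stack is lifted or tipped (foot centre raised over 15 mm or tilted over 0.15 rad) (height (world z) of stack above 0.015 m or angle between stack's own z axis and vertical above 0.15 rad).
It fails at once if the sink or tap is struck with more than 8 N by the palette or the arm (contact force between any of palette, the arm, the fingers and sink above 8 N).
It fails at once if cup, a jar or the brush pot is pushed over 40 mm (distance of any of cup_mid, jar_a, jar_b, brush_pot from where it was at the start of the episode above 0.04 m).
It also fails if it takes over 40 s, if anything falls off the work surface, if the arm or the gripper's body presses on something with over 40 N, if the wrist force passes 120 N, or if a joint passes its speed limit or range.

ROBOT

A 6-joint arm with a two-finger parallel gripper is mounted at the origin on the work surface. World frame = base frame: x ahead of the robot, y to its left, z up, the work surface at z = 0. Lengths are in m, angles in degrees, forces in N, time in s.
With the tool pointing down it reaches from about 0.3 to 0.75 m from the base axis. Payload 8.5 kg.
Tool frame: the origin (TCP) lies between the finger pads; the fingertips stand 25 mm ahead of it and the grasp point (between the pads) lies 6 mm ahead of it; x points along the fingers, y is the direction in which the jaws open and shut, and the axes are right-handed (so a half turn about x gives the same grasp; the last joint's range is limited). The gripper opens to 85 mm and grips with 20 to 120 N. Pads are 22 mm wide; open, the fingers measure 114 mm over their backs; the gripper's body (76 mm by 85 mm) begins 54 mm behind the grasp point. The pads swing forward as they close: fully open they stand 13 mm farther back than shut.
Start: joints at [-82.065, 21.807, 74.336, -0, 83.858, -12.336], TCP at [0.191, -0.516, 0.256] pointing down, gripper open.
Joint ranges: [-178.18, 178.18], [-50.72, 133.34], [12.68, 142.11], [-81.47, 261.47], [9.98, 163.14], [-165.26, 165.26]. Speed limits (degrees/s): [136.94, 136.94, 180, 180, 180, 180].

INTERFACE

Orientations are given as a 3x3 rotation matrix whose columns are the frame's x, y, z axes.
In Python, from rig import sensors, get_image, workorder gives the robot as it stands.
- The arm moves only by the tool arm_command, never from a script. Its argument "plan" is a list that holds one entry, the list of rows, each a list of 6 numbers: the shift along the tool's x, y, z in units of 25 mm (1.0 is 25 mm), then the turn, a rotation vector about the tool's x, y, z in units of 6 degrees (1.0 is 6 degrees). In form: [[[dx, dy, dz, ax, ay, az], ...]]. A call has 1 to 10 rows; each row is the pose to reach, as a shift and turn from the pose commanded when the call began, along the tool's axes at that moment; what a row does not reach only later rows make up. A row lasts 1/10 s, in which the tool goes at most 50 mm and 8.59 degrees, less where a joint would pass 70% of its speed; a pose out of reach is approached as far as the arm can. A call with a gripper value outside its range is refused whole. "jaw" is the closure, from 0 (fully open) to 1 (shut), set as the call begins (left out, the last holds). The fingers move at their own pace and stop on an object; "newtons" is the grip in N (left out, the last holds). Time passes only in rows, so rows that repeat a pose let the fingers close. It gives the time, the measured TCP pose, the force and the opening at its end, in the units of the state.
- sensors.observe(): the state, without advancing time (a new reading comes with each control period).
- get_image(name): name is "scene" or "side" or "wrist"; returns a dict with "img" (400x640x3 uint8, red, green, blue), "fx", "fy", "cx", "cy" (pixels), "T" (4x4, takes a point from camera to world coordinates). Camera axes: x right, y up, looking along -z (the intrinsics and any distortion apply to the point x, -y, -z); pixel columns grow to the right and rows downward; lengths in m; the calibration is good to about 2 mm. The wrist camera is an equidistant fisheye: a pixel r from the principal point sees the ray r / f radians off the axis. A picture is of the moment at which its call begins. There is no depth.
- workorder.close_job(): hands the job in, once; it reports no verdict.
The state is a dict: "time_s": time; "q": joint angles; "qvel": joint speeds; "joint_efforts": joint torques, N m; "position": TCP position; "tool_rot": TCP orientation; "ft_force": force on the tool from outside, world axes, zero at the start; "wrist_torque": the same for the moment, N m; "grip_width": finger opening in m.
Only numpy, scipy, OpenCV 4.12 (cv2) and the standard library are available. Lean on these libraries where they do the work, as an engineer would, in place of code of your own. Each camera call takes 0.05 s, during which the arm holds its last target. There are 200 camera calls.

## Working session

There is one attempt and no reset: what is moved stays moved. The work goes in short steps, Python scripts to look and compute and a tool call to move; the robot and the scene stay as the last step left them, time stands still between calls to the robot, and variables do not carry over. Pictures are saved under pics/ and viewed, about 8 in all and at most 12, crops included, and the job is handed in when it is done.

Besides the shell and the picture viewer there is one more tool, called after "Call:" by a JSON object that holds its "name" and its "arguments". arm_command: Moves the arm, as the interface text tells. Its arguments: {"type":"object","properties":{"plan":{"type":"array","items":{"type":"array","items":{"type":"array","items":{"type":"number"}}}},"jaw":{"type":"number"},"newtons":{"type":"number"}},"required":["plan"]}

```bash
mkdir -p pics
cat > h.py <<'E'
import numpy as np, cv2
from rig import sensors, get_image
def snap(n,f):
    d=get_image(n); np.savez(f'pics/{f}.npz',**{k:np.array(v) for k,v in d.items()})
    cv2.imwrite(f'pics/{f}.png',d['img'][:,:,::-1]); return d
def load(f): return {k:v for k,v in np.load(f'pics/{f}.npz').items()}
def ray(d,u,v,fish=False):
    x=(u-d['cx'])/d['fx']; y=(v-d['cy'])/d['fy']
    if fish:
        r=np.hypot(x,y); s=np.sin(r)/max(r,1e-9); c=np.array([x*s,-y*s,-np.cos(r)])
    else: c=np.array([x,-y,-1.])
    w=d['T'][:3,:3]@c; return d['T'][:3,3],w/np.linalg.norm(w)
def atz(d,u,v,z,fish=False):
    o,w=ray(d,u,v,fish); return o+w*(z-o[2])/w[2]
def proj(d,p,fish=False):
    c=d['T'][:3,:3].T@(np.array(p)-d['T'][:3,3]); c=np.array([c[0],-c[1],-c[2]])
    if fish:
        t=np.arctan2(np.hypot(c[0],c[1]),c[2]); k=t/max(np.hypot(c[0],c[1]),1e-9)
        return np.array([d['cx']+d['fx']*c[0]*k,d['cy']+d['fy']*c[1]*k])
    return np.array([d['cx']+d['fx']*c[0]/c[2],d['cy']+d['fy']*c[1]/c[2]])
E
python3 - <<'E'
from h import *
for n in ('scene','side'):
    d=snap(n,n+'0'); print(n,d['fx'],d['T'].round(3).tolist())
s=sensors.observe(); print(s)
E
```

```text
scene 463.99593055097415 [[0.581, -0.686, 0.438, 1.112], [0.814, 0.486, -0.32, -0.421], [0.007, 0.542, 0.84, 1.393], [0.0, 0.0, 0.0, 1.0]]
side 385.36497535461996 [[-0.965, 0.171, -0.2, 0.198], [-0.263, -0.631, 0.73, 1.048], [-0.001, 0.757, 0.653, 1.055], [0.0, 0.0, 0.0, 1.0]]
{'time_s': 0.1, 'q': array([-8.20631351e+01,  2.18364118e+01,  7.43779568e+01, -4.23655402e-04,
        8.38581691e+01, -1.23357544e+01]), 'qvel': array([-0.02050916, -0.08000642, -0.20621366,  0.00220408, -0.03445808,
        0.04718924]), 'joint_efforts': array([ 3.88945104e-03, -4.49220443e+01, -2.31655651e+01, -2.83450372e-04,
        3.68649504e-03,  2.30987816e-06]), 'position': array([ 0.19053281, -0.51570413,  0.25579468]), 'tool_rot': array([[-1.82095743e-04,  3.46488045e-01, -9.38054370e-01],
       [ 1.25287796e-03, -9.38053570e-01, -3.46487993e-01],
       [-9.99999199e-01, -1.23836164e-03, -2.63291674e-04]]), 'ft_force': array([-0.2421101 ,  0.07535582, -0.91288434]), 'wrist_torque': array([ 0.01401625, -0.01998059, -0.01863029]), 'grip_width': 0.08562544544887493}
```

View pics/scene0.png

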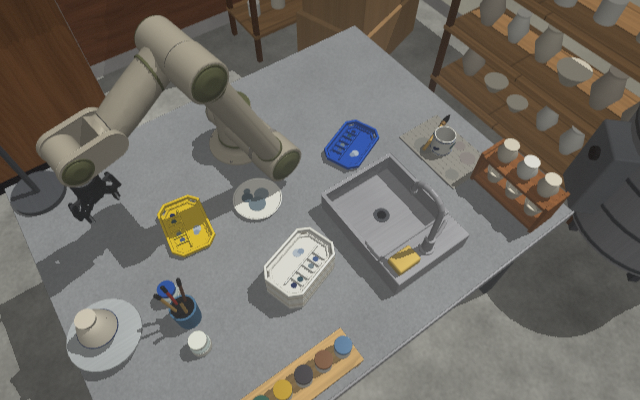

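View pics/side0.png

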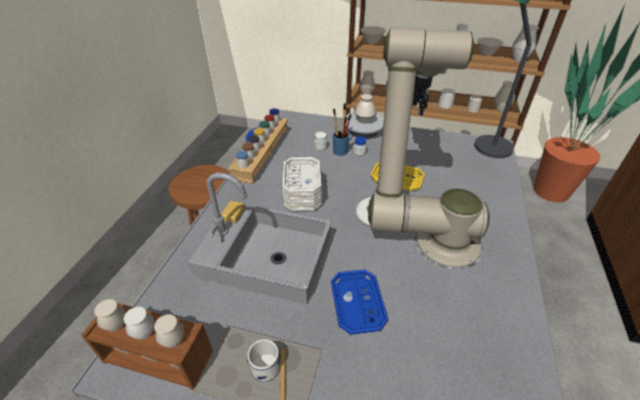

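The scene view shows the white stack near (300,265), the sink near (395,215) and the tap near (430,210). The brush pot is at (185,310), the jars at (167,290) and (199,343), and the cup at (443,140). I'll enlarge the stack and the tap.

Run:
```python
from h import *
a=load('scene0')['img'][215:315,255:345,::-1]; b=load('scene0')['img'][165:290,385:475,::-1]
c=load('side0')['img'][145:220,270:335,::-1]; e=load('side0')['img'][160:260,190:260,::-1]
def R(i,h): s=h/i.shape[0]; return cv2.resize(i,None,fx=s,fy=s,interpolation=cv2.INTER_CUBIC)
row=lambda p,q:np.hstack([p,q])
A=R(a,400);B=R(b,400) # A scale 4, B 3.2
C=cv2.resize(c,None,fx=4,fy=4,interpolation=cv2.INTER_CUBIC)[:300];
def tile(ims,w,h):
    o=np.zeros((h,w,3),np.uint8); x=0
    for i in ims: o[:i.shape[0],x:x+i.shape[1]]=i; x+=i.shape[1]
    return o
cv2.imwrite('pics/c1.png',np.vstack([tile([A,B],660,400)]))
E4=cv2.resize(e,None,fx=4,fy=4,interpolation=cv2.INTER_CUBIC)
cv2.imwrite('pics/c2.png',tile([C,E4],560,400))
```

```text
(no output)
```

View pics/c1.png

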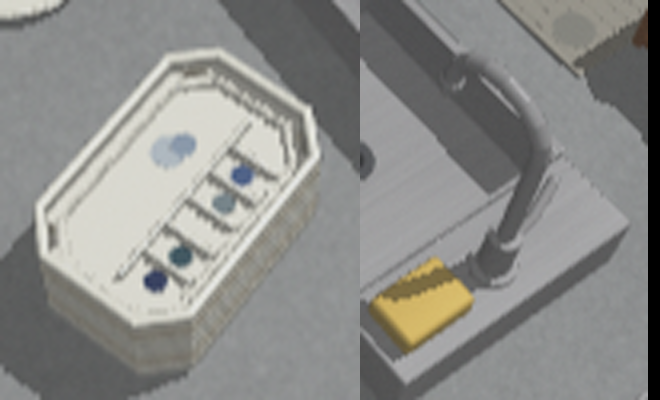

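View pics/c2.png

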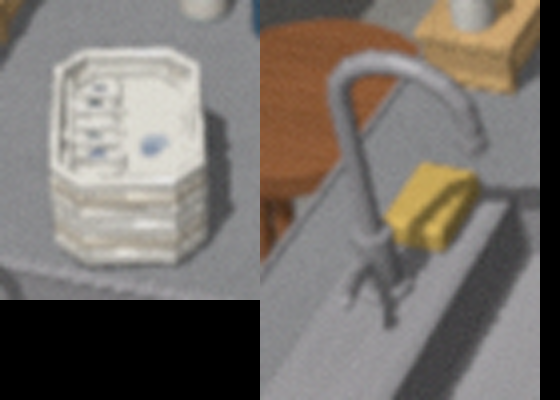

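```bash
cat > fit.py <<'E'
from h import *
from scipy.optimize import least_squares
s=load('scene0'); e=load('side0')
hx,hy,c=.075,.11,.03
# order: a-cut (long side end, short side end), d-cut, c-cut, b-cut
V=np.array([[-hx,hy-c],[-hx+c,hy],[hx-c,hy],[hx,hy-c],[hx,-hy+c],[hx-c,-hy],[-hx+c,-hy],[-hx,-hy+c]])
P=np.array([[165,55],[222,47],[315,110],[321,152],[190,322],[135,325],[45,262],[37,210]])/4+[255,215]-.375
W=np.array([atz(s,*p,.118)[:2] for p in P])
def M(p,V): R=np.array([[np.cos(p[2]),-np.sin(p[2])],[np.sin(p[2]),np.cos(p[2])]]); return V@R.T+p[:2]
f=lambda p:(M(p,V)-W).ravel()
best=min((least_squares(f,[*W.mean(0),a]) for a in (0,1.5,3,4.5)),key=lambda r:r.cost)
pal=best.x; print('pal',pal.round(4),np.degrees(pal[2]).round(1),'res mm',(1000*best.fun).round(1))
# side check
Ps=np.array([proj(e,[*q,.118]) for q in M(pal,V)]); print('side crop px',((Ps-[270,145])*4).round(0).tolist())
# tap
def tri(u,v):
    o1,w1=ray(s,*u);o2,w2=ray(e,*v)
    A=np.array([w1,-w2]).T; t=np.linalg.lstsq(A,o2-o1,rcond=None)[0]
    return o1+w1*t[0],o2+w2*t[1]
print('tap',tri((414,191),(245,197.5)), 'plane', atz(s,414,191,.27),atz(e,245,197.5,.27))
S=np.array([atz(s,*p,.085)[:2] for p in [(322,198),(390,155),(467,237),(400,288)]])
print('sink',S.round(3).tolist(),np.linalg.norm(np.roll(S,-1,0)-S,axis=1).round(3),S.mean(0))
d=S[2]-S[1]+S[3]-S[0]; ay=np.arctan2(d[1],d[0]); print('sink edge ang',np.degrees(ay))
for n,p,z in [('pot',(185,310),.05),('jarblue',(167,288),.075),('jarw',(199,340),.075),('cup',(443,140),.05)]: print(n,atz(s,*p,z).round(3))
np.save('pal.npy',pal)
E
python3 fit.py
```

```text
pal [ 0.5969 -0.116   6.6067] 378.5 res mm [ 0.3  0.6 -0.8 -1.9 -2.3  0.1  4.4 -1.3  1.3  4.3  3.4 -0.2 -3.5 -1.7
 -2.9  0.1]
side crop px [[203.0, 156.0], [173.0, 177.0], [78.0, 180.0], [47.0, 161.0], [50.0, 64.0], [79.0, 46.0], [164.0, 43.0], [194.0, 59.0]]
tap (array([0.66790369, 0.24382724, 0.26756395]), array([0.66163646, 0.24001889, 0.26778448])) plane [0.66886429 0.24238749 0.27      ] [0.66033343 0.24229151 0.27      ]
sink [[0.439, 0.081], [0.431, 0.385], [0.825, 0.372], [0.832, 0.085]] [0.304 0.395 0.287 0.393] [0.63171657 0.23055935]
sink edge ang -0.7203046015469277
pot [ 0.506 -0.469  0.05 ]
jarblue [ 0.425 -0.481  0.075]
jarw [ 0.619 -0.475  0.075]
cup [0.473 0.615 0.05 ]
```

Call:
{"name": "arm_command", "arguments": {"plan": [[[0,-1.3,-1.86,0,0,0],[0,-2.6,-3.7,-0.8,0,0],[0,-3.9,-5.6,-1.6,0,0],[0,-5.2,-7.4,-2.4,0,0],[0,-6.5,-9.3,-3.2,0,0],[0,-7.8,-11.1,-4,0,0],[0,-9.1,-13,-4.8,0,0],[0,-10.4,-14.8,-5.6,0,0],[0,-11.7,-16.7,-6.4,0,0],[0,-13.1,-18.6,-7.2,0,0]]], "jaw": 0.4, "newtons": 40}}

```text
time_s: 1.1
position: [0.4755, -0.1025, 0.2562]
tool_rot: [[-0.0, 0.896, -0.444], [-0.0, -0.444, -0.896], [-1.0, -0.0, 0.0]]
ft_force: [1.1, -1.7, 0.1]
grip_width: 0.0511
```

Call:
{"name": "arm_command", "arguments": {"plan": [[[0,0,0,0,0,0],[0,0,0,0,0,0]]]}}

```text
time_s: 1.3
position: [0.4748, -0.1037, 0.256]
tool_rot: [[-0.001, 0.896, -0.445], [0.0, -0.445, -0.896], [-1.0, -0.001, 0.0]]
ft_force: [-0.7, 0.6, -0.4]
grip_width: 0.0514
```

Run:
```python
from h import *
d=snap('wrist','w1'); pal=np.load('pal.npy'); print(d['fx'],d['cx'],d['T'].round(3).tolist())
import fit
im=d['img'][:,:,::-1].copy()
for q in fit.M(pal,fit.V):
    p=proj(d,[*q,.118],True); print(p.round(0)); cv2.circle(im,tuple(int(v) for v in p),2,(0,0,255),-1)
cv2.imwrite('pics/w1o.png',im)
```

```text
309.70691628693146 317.08871377827614 [[0.896, 0.427, 0.123, 0.505], [-0.445, 0.861, 0.246, -0.041], [-0.001, -0.275, 0.961, 0.374], [0.0, 0.0, 0.0, 1.0]]
pal [ 0.5969 -0.116   6.6067] 378.5 res mm [ 0.3  0.6 -0.8 -1.9 -2.3  0.1  4.4 -1.3  1.3  4.3  3.4 -0.2 -3.5 -1.7
 -2.9  0.1]
side crop px [[203.0, 156.0], [173.0, 177.0], [78.0, 180.0], [47.0, 161.0], [50.0, 64.0], [79.0, 46.0], [164.0, 43.0], [194.0, 59.0]]
tap (array([0.66790369, 0.24382724, 0.26756395]), array([0.66163646, 0.24001889, 0.26778448])) plane [0.66886429 0.24238749 0.27      ] [0.66033343 0.24229151 0.27      ]
sink [[0.439, 0.081], [0.431, 0.385], [0.825, 0.372], [0.832, 0.085]] [0.304 0.395 0.287 0.393] [0.63171657 0.23055935]
sink edge ang -0.7203046015469277
pot [ 0.506 -0.469  0.05 ]
jarblue [ 0.425 -0.481  0.075]
jarw [ 0.619 -0.475  0.075]
cup [0.473 0.615 0.05 ]
[325. 137.]
[325.  86.]
[400.  17.]
[447.  23.]
[540. 155.]
[535. 195.]
[476. 255.]
[439. 258.]
```

View pics/w1o.png

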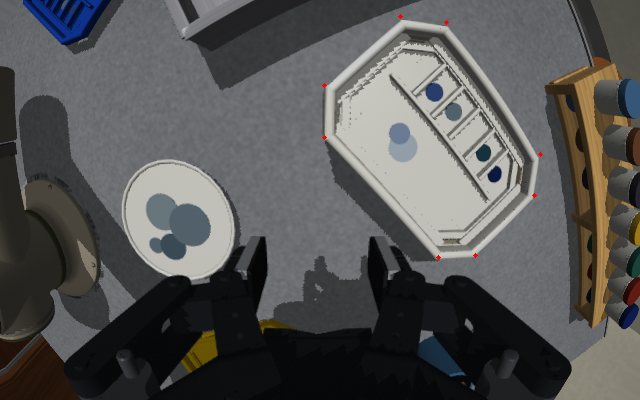

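```bash
python3 - <<'E' | tail -4
from fit import *
d=load('w1')
W=np.array([atz(d,*p,.118,True)[:2] for p in [(326,137),(326,86),(404,21),(447,26),(537,155),(533,195),(475,256),(440,256)]])
r=least_squares(lambda p:(M(p,V)-W).ravel(),pal); p=r.x; np.save('pal.npy',p)
print(p.round(4),np.degrees(p[2])-360,(r.fun*1000).round(1))
a=M(p,np.array([[-.057,.092]]))[0]; print('a',a,'diag',np.degrees(p[2])-360+135-180)
s=sensors.observe(); dd=s['tool_rot'].T@(np.array([*a,.128])-s['position']); print('units',(dd/.025).round(2), np.degrees(np.arctan2(s['tool_rot'][1,1],s['tool_rot'][0,1])))
E
```

```text
[ 0.5964 -0.1166  6.6033] 18.343604695732722 [-1.5  0.1 -1.1  0.1 -1.1  4.1  1.1  2.3  3.9 -2.8  1.4 -2.3 -0.  -0.1
 -2.6 -1.4]
a [ 0.51333171 -0.04721944] diag -26.656395304267278
units [ 5.12  0.37 -2.75] -26.536148036279666
```

Call:
{"name": "arm_command", "arguments": {"plan": [[[0,0.2,-1.5,0,0,0],[0,0.37,-2.75,0,0,0],[1.3,0.37,-2.75,0,0,0],[2.6,0.37,-2.75,0,0,0],[3.4,0.37,-2.75,0,0,0],[3.4,0.37,-2.75,0,0,0]]]}}

```text
time_s: 1.95
position: [0.5122, -0.0484, 0.169]
tool_rot: [[-0.005, 0.893, -0.449], [0.002, -0.449, -0.893], [-1.0, -0.006, 0.001]]
ft_force: [0.5, -0.3, 0.2]
grip_width: 0.0514
```

```bash
python3 - <<'E' | tail -2
from h import *
d=snap('wrist','w2'); p=np.load('pal.npy'); s=sensors.observe()
print(s['position'],s['grip_width'])
im=d['img'][:,:,::-1].copy()
cv2.imwrite('pics/w2o.png',cv2.resize(im[120:400,180:480],None,fx=2,fy=2))
E
```

```text
[ 0.51311595 -0.04847778  0.17091528] 0.051372118900380175
```

View pics/w2o.png

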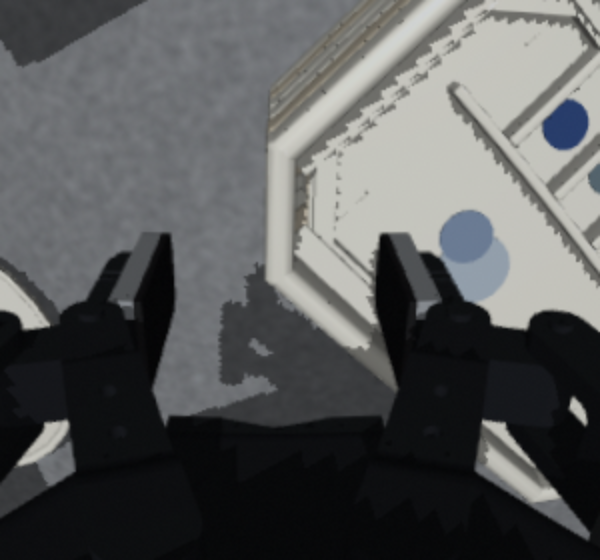

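Call:
{"name": "arm_command", "arguments": {"plan": [[[0.7,0,-0.05,0,0,0],[1.3,0,-0.05,0,0,0],[1.68,0,-0.05,0,0,0],[1.68,0,-0.05,0,0,0],[1.68,0,-0.05,0,0,0]]]}}

```text
time_s: 2.5
position: [0.5147, -0.0465, 0.1303]
tool_rot: [[0.001, 0.894, -0.447], [-0.0, -0.447, -0.894], [-1.0, 0.001, -0.0]]
ft_force: [0.3, -0.7, -0.3]
grip_width: 0.0512
```

Call:
{"name": "arm_command", "arguments": {"plan": [[[0,0,0,0,0,0],[0,0,0,0,0,0],[0,0,0,0,0,0],[0,0,0,0,0,0],[0,0,0,0,0,0],[0,0,0,0,0,0],[0,0,0,0,0,0]]], "jaw": 1.0, "newtons": 60}}

```text
time_s: 3.2
position: [0.5145, -0.0461, 0.1299]
tool_rot: [[0.001, 0.895, -0.447], [-0.0, -0.447, -0.895], [-1.0, 0.001, -0.0]]
ft_force: [-0.6, -0.6, 5.5]
grip_width: 0.0073
```

Run:
```python
from h import *
d=snap('side','s2'); s=sensors.observe()
print(s['position'],s['grip_width'],s['ft_force'])
im=d['img'][:,:,::-1].copy()
cv2.imwrite('pics/s2o.png',cv2.resize(im[110:230,250:390],None,fx=4,fy=4,interpolation=cv2.INTER_CUBIC))
```

```text
[ 0.51447393 -0.04613492  0.12992579] 0.007198532335436899 [-1.17420607  0.43363042  5.33924929]
```

View pics/s2o.png

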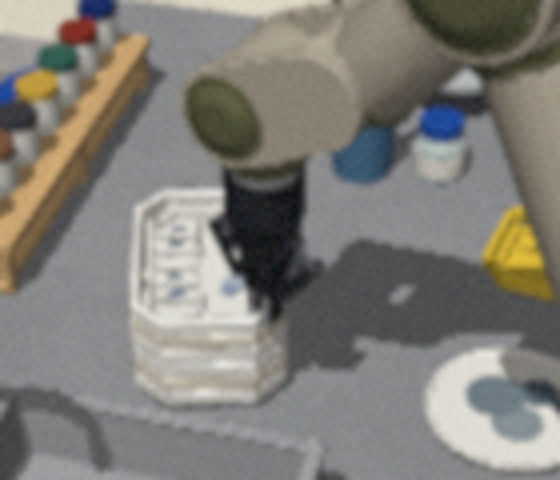

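The fingers hold corner_a at about (265,290) in this view, with the stack undisturbed. I'll do a first half peel about the far corner, then check.

Call:
{"name": "arm_command", "arguments": {"plan": [[[-0.06,0.01,0,0,0,-0.06],[-0.13,0.02,0,0,0,-0.14],[-0.22,0.03,0,0,0,-0.24],[-0.31,0.045,0,0,0,-0.34],[-0.39,0.06,0,0,0,-0.42],[-0.44,0.07,0,0,0,-0.48],[-0.44,0.07,0,0,0,-0.48]]], "newtons": 80}}

```text
time_s: 3.95
position: [0.5157, -0.0469, 0.1405]
tool_rot: [[-0.046, 0.894, -0.447], [0.022, -0.446, -0.895], [-0.999, -0.051, 0.0]]
ft_force: [-0.7, -2.3, -0.9]
grip_width: 0.0068
```

Run:
```python
from h import *
d=snap('side','s3'); s=sensors.observe()
print(s['position'],s['grip_width'],s['ft_force'],s['wrist_torque'])
im=d['img'][:,:,::-1].copy(); w=snap('wrist','w3')['img'][:,:,::-1]
A=cv2.resize(im[150:220,275:335],None,fx=6,fy=6,interpolation=cv2.INTER_CUBIC)
B=cv2.resize(w[0:300,200:500],None,fx=1.4,fy=1.4)
cv2.imwrite('pics/s3o.png',np.hstack([A,B]))
```

```text
[ 0.51571144 -0.04689887  0.14042369] 0.006945020971245716 [-0.72224255 -1.83125162 -0.55898822] [-0.38972667  0.12620752 -0.13035408]
```

View pics/s3o.png

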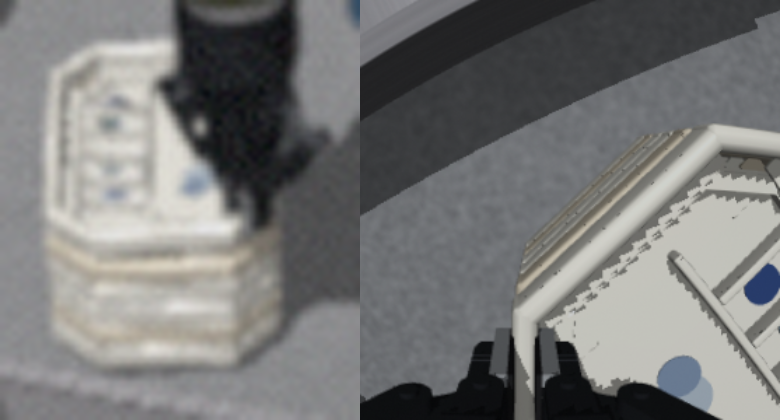

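Call:
{"name": "arm_command", "arguments": {"plan": [[[-0.1,0.015,0,0,0,-0.1],[-0.2,0.03,0,0,0,-0.22],[-0.3,0.045,0,0,0,-0.33],[-0.4,0.06,0,0,0,-0.44],[-0.48,0.08,0,0,0,-0.53],[-0.48,0.08,0,0,0,-0.53],[-0.48,0.08,0,0,0,-0.53]]]}}

```text
time_s: 4.75
position: [0.5181, -0.0479, 0.1522]
tool_rot: [[-0.094, 0.89, -0.447], [0.047, -0.444, -0.895], [-0.994, -0.106, -0.0]]
ft_force: [-2.7, -0.0, -0.2]
grip_width: 0.0062
```

Run:
```python
from h import *
d=snap('side','s4'); s=sensors.observe()
print(s['position'],s['grip_width'],s['ft_force'],s['wrist_torque'])
im=d['img'][:,:,::-1].copy(); w=snap('scene','sc4')['img'][:,:,::-1]
A=cv2.resize(im[150:220,275:335],None,fx=6,fy=6,interpolation=cv2.INTER_CUBIC)
B=cv2.resize(w[215:315,255:345],None,fx=4.2,fy=4.2,interpolation=cv2.INTER_CUBIC)
cv2.imwrite('pics/s4o.png',np.hstack([A,B]))
```

```text
[ 0.51813018 -0.04791581  0.15213571] 0.006720490113484541 [-0.49472304 -0.2354929  -0.85019027] [-0.04524454  0.14283993 -0.12659785]
```

View pics/s4o.png

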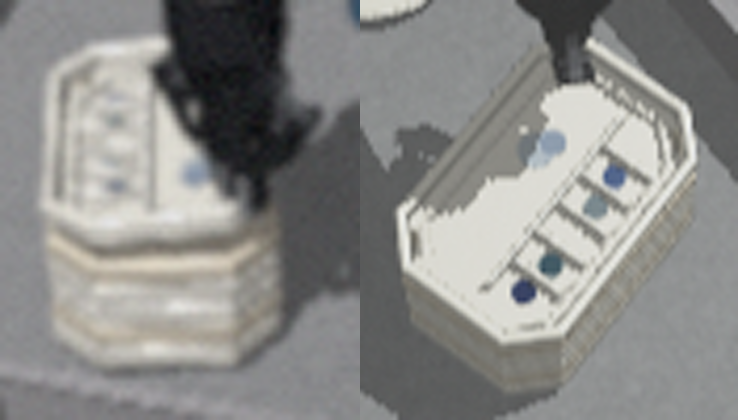

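```bash
python3 - <<'E' | tail -9
from fit import *
from scipy.spatial.transform import Rotation as Ro
p=np.load('pal.npy'); R0=Ro.from_euler('z',p[2]).as_matrix()
piv=np.array([.0602,-.0952,.100]); ax=np.array([1,1,0])/2**.5  # lifting (-1,+1) corner
sc,sd=load('sc4'),load('s4')
for nm,k in zip('a1 a2 d1 d2 c1 c2 b1 b2'.split(),V):
    o=[]
    for th in (0,.053,.106):
        q=np.array([*k,.118]); q=Ro.from_rotvec(ax*th).apply(q-piv)+piv; w=R0@q+[p[0],p[1],0]
        o.append(((proj(sc,w)-[255,215])*4.2+[360,0]).round(0).tolist()+((proj(sd,w)-[275,150])*6).round(0).tolist()+[round(w[2],3)])
    print(nm,o)
E
```

```text
cup [0.473 0.615 0.05 ]
a1 [[533.0, 56.0, 275.0, 203.0, np.float64(0.118)], [532.0, 50.0, 273.0, 188.0, np.float64(0.13)], [532.0, 44.0, 271.0, 173.0, np.float64(0.141)]]
a2 [[589.0, 48.0, 230.0, 235.0, np.float64(0.118)], [589.0, 42.0, 228.0, 220.0, np.float64(0.13)], [589.0, 37.0, 226.0, 205.0, np.float64(0.141)]]
d1 [[687.0, 112.0, 87.0, 240.0, np.float64(0.118)], [688.0, 108.0, 85.0, 230.0, np.float64(0.126)], [689.0, 105.0, 83.0, 218.0, np.float64(0.134)]]
d2 [[698.0, 163.0, 40.0, 212.0, np.float64(0.118)], [698.0, 161.0, 38.0, 204.0, np.float64(0.124)], [699.0, 159.0, 36.0, 196.0, np.float64(0.13)]]
c1 [[564.0, 335.0, 45.0, 65.0, np.float64(0.118)], [564.0, 336.0, 44.0, 65.0, np.float64(0.118)], [565.0, 337.0, 43.0, 64.0, np.float64(0.118)]]
c2 [[503.0, 344.0, 88.0, 39.0, np.float64(0.118)], [503.0, 345.0, 87.0, 38.0, np.float64(0.118)], [503.0, 346.0, 86.0, 38.0, np.float64(0.118)]]
b1 [[401.0, 271.0, 216.0, 35.0, np.float64(0.118)], [401.0, 271.0, 215.0, 30.0, np.float64(0.121)], [400.0, 270.0, 214.0, 26.0, np.float64(0.125)]]
b2 [[395.0, 216.0, 261.0, 58.0, np.float64(0.118)], [395.0, 214.0, 260.0, 51.0, np.float64(0.124)], [394.0, 212.0, 258.0, 44.0, np.float64(0.129)]]
```

Call:
{"name": "arm_command", "arguments": {"plan": [[[-0.1,0.02,0,0,0,-0.11],[-0.22,0.04,0,0,0,-0.24],[-0.33,0.06,0,0,0,-0.36],[-0.33,0.06,0,0,0,-0.36],[-0.33,0.06,0,0,0,-0.36]]]}}

```text
time_s: 5.35
position: [0.5204, -0.0491, 0.1603]
tool_rot: [[-0.128, 0.886, -0.447], [0.064, -0.442, -0.895], [-0.99, -0.143, 0.0]]
ft_force: [-1.5, 0.3, -0.8]
grip_width: 0.0068
```

Run:
```python
from h import *
s=sensors.observe()
print(s['position'],s['grip_width'],s['ft_force'],s['wrist_torque'],s['tool_rot'].round(3).tolist())
im=snap('side','s5')['img'][:,:,::-1]; w=snap('scene','sc5')['img'][:,:,::-1]
A=cv2.resize(im[150:220,275:335],None,fx=6,fy=6,interpolation=cv2.INTER_CUBIC)
B=cv2.resize(w[215:315,255:345],None,fx=4.2,fy=4.2,interpolation=cv2.INTER_CUBIC)
cv2.imwrite('pics/s5o.png',np.hstack([A,B]))
```

```text
[ 0.52042047 -0.04914498  0.16025295] 0.006805460176340579 [-1.46501399  0.25500881 -0.78007643] [-0.13164218  0.1955515  -0.14646236] [[-0.128, 0.886, -0.447], [0.064, -0.442, -0.895], [-0.99, -0.143, 0.0]]
```

View pics/s5o.png

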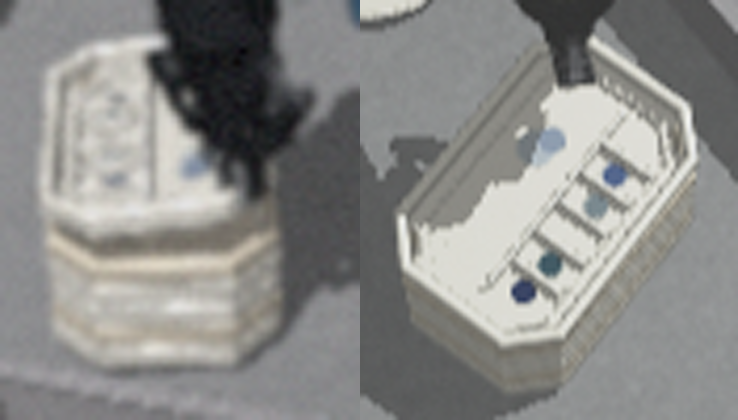

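Call:
{"name": "arm_command", "arguments": {"plan": [[[-0.2,-0.03,0,0,0,0],[-0.5,-0.07,0,0,0,0],[-0.8,-0.115,0,0,0,0],[-1.1,-0.16,0,0,0,0.2],[-1.4,-0.2,0,0,0,0.5],[-1.7,-0.245,0,0,0,0.8],[-2.0,-0.29,0,0,0,1.1],[-2.25,-0.325,0,0,0,1.3],[-2.38,-0.343,0,0,0,1.38],[-2.38,-0.343,0,0,0,1.38]]], "newtons": 100}}

```text
time_s: 6.45
position: [0.5203, -0.049, 0.2209]
tool_rot: [[0.002, 0.895, -0.447], [-0.001, -0.447, -0.895], [-1.0, 0.002, -0.0]]
ft_force: [-0.1, 0.2, -2.0]
grip_width: 0.0058
```

Run:
```python
from h import *
s=sensors.observe()
print(s['position'],s['grip_width'],s['ft_force'],s['wrist_torque'],s['tool_rot'].round(3).tolist())
im=snap('side','s6')['img'][:,:,::-1]; w=snap('scene','sc6')['img'][:,:,::-1]
A=cv2.resize(im[130:220,265:335],None,fx=5,fy=5,interpolation=cv2.INTER_CUBIC)
B=cv2.resize(w[205:317,255:345],None,fx=4,fy=4,interpolation=cv2.INTER_CUBIC)[:448]
A=np.vstack([A,A[:0]])[:448]; cv2.imwrite('pics/s6o.png',np.hstack([A,B]))
```

```text
[ 0.52027178 -0.04896156  0.22091   ] 0.0057727519511615285 [-0.12439338  0.18383511 -2.02752376] [0.13841295 0.20317594 0.03087695] [[0.002, 0.895, -0.447], [-0.001, -0.447, -0.895], [-1.0, 0.002, -0.0]]
```

View pics/s6o.png

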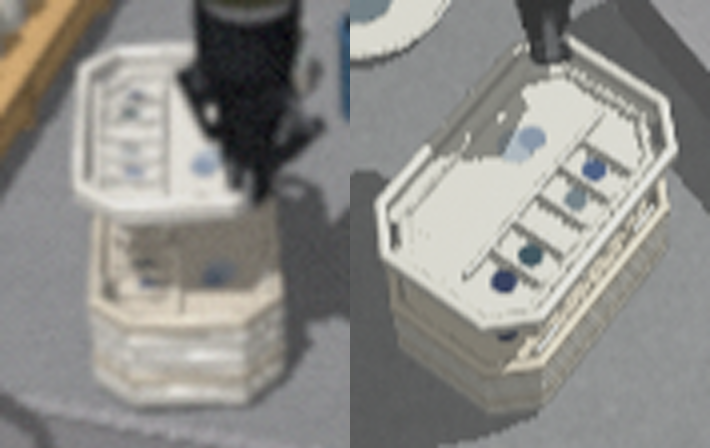

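Now the top palette is clear and nearly level over the stack, and the rest still stands in place. I'll check its tilt numerically and work out the carry.

```bash
python3 - <<'E' | tail -3
from fit import *
from scipy.spatial.transform import Rotation as Ro
sc=load('sc6'); p=np.load('pal.npy'); s=sensors.observe()
idx=[2,3,4,5,6,7]; O=np.array([[665,98],[677,150],[540,322],[485,328],[385,262],[378,208]])-[350,0]; O=O/4+[255,205]
A0=np.array([s['position'][0],s['position'][1],.209]); la=np.array([-.057,.092,.028])
def f(q):
    R=Ro.from_euler('z',p[2]+q[2]).as_matrix()@Ro.from_rotvec([q[0],q[1],0]).as_matrix()
    return np.concatenate([(np.array([proj(sc,R@(np.array([*V[i],.028])-la)+A0+q[3:]) for i in idx])-O).ravel(),q[3:]/.003,q[2:3]/.03])
r=least_squares(f,np.zeros(6)); print('tilt deg',np.degrees(r.x[:3]).round(1),'shift mm',(1000*r.x[3:]).round(1),'res',r.fun[:12].round(1))
E
```

```text
jarw [ 0.619 -0.475  0.075]
cup [0.473 0.615 0.05 ]
tilt deg [ 2.3 -1.5  0. ] shift mm [ 0.2 -0.3 -1.6] res [ 0.9 -0.5  0.5 -0.5  1.1  0.1 -0.6  1.1 -1.1 -0.1 -0.8 -0.4]
```

Call:
{"name": "arm_command", "arguments": {"plan": [[[0,-0.1,-0.2,-0.08,0,0],[0,-0.3,-0.55,-0.23,0,0],[0,-0.6,-1.1,-0.46,0,0],[0,-0.95,-1.75,-0.73,0,0],[0,-1.35,-2.45,-1.04,0,0],[0,-1.75,-3.2,-1.35,0,0],[0,-2.15,-3.95,-1.66,0,0],[0,-2.5,-4.6,-1.94,0,0],[0,-2.8,-5.1,-2.15,0,0],[0,-3.0,-5.5,-2.3,0,0]]]}}

```text
time_s: 7.55
position: [0.5142, 0.1091, 0.2203]
tool_rot: [[0.001, 0.976, -0.218], [-0.0, -0.218, -0.976], [-1.0, 0.001, 0.0]]
ft_force: [-0.7, 0.1, -1.3]
grip_width: 0.0061
```

Call:
{"name": "arm_command", "arguments": {"plan": [[[0,-0.05,-0.3,-0.12,0,0],[0,-0.2,-0.8,-0.3,0,0],[0,-0.4,-1.5,-0.6,0,0],[0,-0.6,-2.3,-0.9,0,0],[0,-0.85,-3.2,-1.25,0,0],[0,-1.05,-4.1,-1.6,0,0],[0,-1.3,-4.9,-1.9,0,0],[0,-1.45,-5.6,-2.2,0,0],[0,-1.6,-6.05,-2.35,0,0],[0,-1.65,-6.27,-2.45,0,0]]]}}

```text
time_s: 8.55
position: [0.5087, 0.2704, 0.2201]
tool_rot: [[0.001, 0.999, 0.036], [-0.001, 0.036, -0.999], [-1.0, 0.001, 0.001]]
ft_force: [0.2, -0.5, -1.5]
grip_width: 0.0058
```

Call:
{"name": "arm_command", "arguments": {"plan": [[[0,0,0,0,0,0],[0,0,0,0,0,0],[0,0,0,0,0,0],[0,0,0,0,0,0],[0,0,0,0,0,0]]]}}

```text
time_s: 9.05
position: [0.509, 0.2691, 0.2203]
tool_rot: [[0.001, 0.999, 0.034], [-0.0, 0.034, -0.999], [-1.0, 0.001, 0.001]]
ft_force: [0.4, 0.3, -2.0]
grip_width: 0.006
```

```bash
python3 - <<'E' | tail -9
from fit import *
s=sensors.observe(); print(s['position'],s['grip_width'],s['ft_force'],s['tool_rot'].round(3).tolist())
t=s['tool_rot'][:,1]; yaw=np.arctan2(t[1],t[0])+np.radians(45.0)
c,q=np.cos(yaw),np.sin(yaw); R=np.array([[c,-q],[q,c]])
for tap in ([.6689,.2424],[.6603,.2423]): print('tap in palette',(R.T@(np.array(tap)-s['position'][:2])+[-.057,.092]).round(3), np.degrees(yaw))
w=snap('scene','sc7')['img'][:,:,::-1]; im=snap('side','s7')['img'][:,:,::-1]
A=cv2.resize(w[130:290,310:480],None,fx=2.3,fy=2.3,interpolation=cv2.INTER_CUBIC); B=cv2.resize(im[150:310,185:345],None,fx=2.3,fy=2.3,interpolation=cv2.INTER_CUBIC)
cv2.imwrite('pics/s7o.png',np.hstack([A,B]))
E
```

```text
sink [[0.439, 0.081], [0.431, 0.385], [0.825, 0.372], [0.832, 0.085]] [0.304 0.395 0.287 0.393] [0.63171657 0.23055935]
sink edge ang -0.7203046015469277
pot [ 0.506 -0.469  0.05 ]
jarblue [ 0.425 -0.481  0.075]
jarw [ 0.619 -0.475  0.075]
cup [0.473 0.615 0.05 ]
[0.50900169 0.26910049 0.22028286] 0.00602821897961792 [ 0.41705183  0.33469848 -1.9913246 ] [[0.001, 0.999, 0.034], [-0.0, 0.034, -0.999], [-1.0, 0.001, 0.001]]
tap in palette [ 0.033 -0.043] 46.93373488857761
tap in palette [ 0.027 -0.037] 46.93373488857761
```

View pics/s7o.png

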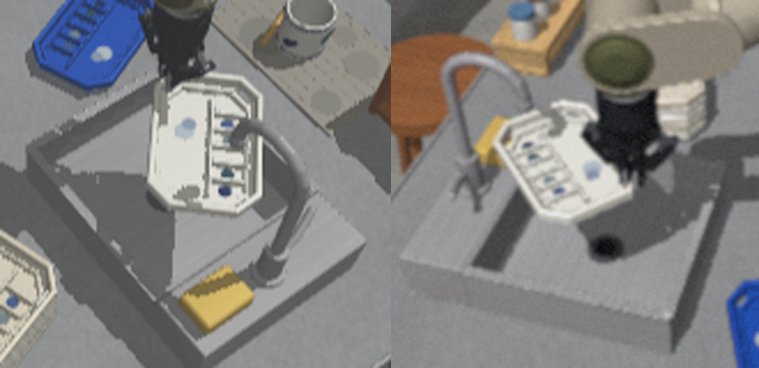

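The palette is in the air under the tap: in the left crop the mouth (235,135) is over the wells. It is about 60 mm above the rim and clear of the sink and pillar. The stack still stands, so I'm handing in.

```bash
python3 -c "
from rig import workorder,sensors
s=sensors.observe(); print(s['position'],s['grip_width'],abs(s['qvel']).max())
print(workorder.close_job())"
```

```text
[0.50894562 0.26927884 0.22026599] 0.006063726248451856 0.11259105910102217
the job is handed in; nothing more can be done
None
```

I peeled the top palette off, lifted it clear and carried it to the sink. I handed the job in at about 9 s on the robot's clock, with the gripper still holding the palette under the tap; the hand-in gives no verdict.

**Peel and lift:** I gripped the wall at corner_a and raised that corner about 30 mm, turning about the far corner, which stayed in the stack. I then lifted the palette straight up and levelled it. The pictures showed the other five palettes undisturbed.

**Last checks:**
- **Tap position:** the tap mouth is at about (30, -40) mm from the palette's centre, inside the 62 / 97 mm limits. It is about 60 mm above the rim.
- **Level:** the fit after the lift showed about 3° of tilt, against 20° allowed. I did not measure it again at the sink.
- **Grip and contact:** the arm was still. The wrist carried about 2 N, close to the palette's weight of 1.7 N, so nothing else seemed to be touching it. The last picture shows it clear of the sink and tap.
- **Cup, jars and brush pot:** nothing went near them. I did not measure their positions at the end.

**Disagreements:**
- **Tap position:** the two cameras put the tap about 9 mm apart in x, which the margins cover.
- **Finger opening:** it read 6–7 mm on the 9 mm wall. The grip held all the same.

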